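Uncap the gloss sensor, stow its lens cap and switch it on

TASK

Get the gloss sensor ready for measuring: lift the loose cap off its lens, set it, open side down, on the tongue of the steel cap holder and push it under the two rails until it is fully home against the back stop. Only when the cap is stowed, flip the sensor's toggle switch over to its other side. Leave the small knobbed weight and the dropper bottle where they stand, and finish clear of everything.

Things in the scene. Friction and masses are not known exactly. Their poses are not given: they have to be found in the camera images.
- sensor: gloss sensor: flat grey housing 92 (x) x 174 (y) x 36 mm high, fixed, with an upright lens barrel and a toggle switch on top. Origin: centre of its underside. Own x axis: away from the robot (yaw up to 0.3 rad either way), y along its length. Barrel: outer diameter 41 mm, at x 0, y +45 mm, top at z 70 mm, foot flange of 56 mm diameter, 5 mm high. Switch: at x 0, y -50 mm.
- lens (a point): centre of the top of the lens barrel, 70 mm above the bench, fixed in the sensor
- cap_center (a point): centre (half-way up) of the loose black lens cap: a round cup upside down, 50 mm outer diameter, 22 mm high, wall 2.5 mm, top 3 mm, about 30 g. At the start it sits on the barrel, underside 51 mm above the bench; its skirt reaches 19 mm down over the barrel with 2 mm play, so lift it straight up more than 19 mm. z points up out of its closed top.
- holder: steel cap holder, fixed, about 135 x 76 x 60 mm. Origin: underside, on the bench. Own x axis: the direction in which the cap is pushed in, away from the robot (yaw up to 0.3 rad either way). A tongue 36 mm wide, its top 30 mm above the bench, runs along the middle from x -72 mm inward; the cap rides on it, overhanging 7 mm each side.
- holder_apron (a point): point on the top face of the tongue, in front of the cheeks, 30 mm above the bench, at x -40 mm in the holder: put the middle of the cap's underside here; the space beside the tongue is free for fingers. Axes as the holder's.
- holder_home (a point): the cap's centre when fully home: x +30.5, y 0, z 41 mm in the holder, 70.5 mm further in than holder_apron; axes as the holder's. Cheeks 56 mm apart start 18.5 mm before this point, with flared lead-ins 16 mm longer; rails on the cheeks (55 to 60 mm above the bench, 42 mm gap) cover the place; it can only be slid in. The back stop is 25 mm beyond. A home cap sticks out of the rails by 6.5 mm.
- toggle (a joint): angle of the toggle switch's bat: 0 = off, leaning 0.4 rad toward the robot (the sensor's -x); 0.8 = on, leaning 0.4 rad away (+x). It turns about the sensor's y axis at toggle_pivot. About 1 N at the tip moves it; past the middle (0.4) it falls over to the other side and stays.
- toggle_tip (a point): near the tip of the toggle's steel bat (31 mm long, 6 to 9 mm thick), 30 mm from the pivot; moves with it, about 68 mm above the bench when off
- toggle_pivot (a point): pivot of the toggle bat, 40 mm above the bench, in the middle of a round collar of 15 mm diameter whose top is 43 mm above the bench; fixed in the sensor, axes as the sensor's
- weight_center (a point): bystander: brass-coloured 33 mm wide, 50 mm high calibration weight with a knob, standing between sensor and holder; its centre, half-way up
- dropper_center (a point): bystander: brown dropper bottle, 33 mm wide, 102 mm high, standing further back; its centre, half-way up
Things that resemble listed ones, but are neither listed nor needed, are in the scene too. There is more than one size of the part that bears cap_center; the job needs the larger.

How it is judged:
By the outcome, as a careful person would: the job done as asked, in the order asked, and still so for the second after the job is handed in, with the robot touching nothing.
It also fails if it takes over 67 s, if anything falls off the work surface, if the arm or the gripper's body presses on something with over 40 N, if the wrist force passes 120 N, or if a joint passes its speed limit or range.

ROBOT

A 7-joint arm with a two-finger parallel gripper is mounted at the origin on the work surface; the furniture and walls round the work are solid. World frame = base frame: x ahead of the robot, y to its left, z up, the work surface at z = 0. Lengths are in m, angles in rad, forces in N, time in s.
With the tool pointing down it reaches from about 0.4 to 0.85 m from the base axis. Payload 10.4 kg.
Tool frame: the origin (TCP) lies between the finger pads; the fingertips stand 17 mm ahead of it and the grasp point (between the pads) lies 2 mm behind it; z points along the fingers, y is the line along which they close (so a half turn about z gives the same grasp; the last joint's range is limited). The gripper opens to 85 mm and grips with 20 to 120 N. Pads are 22 mm wide; open, the fingers measure 114 mm over their backs; the gripper's body (76 mm by 85 mm) begins 54 mm behind the grasp point. The pads swing forward as they close: fully open they stand 13 mm farther back than shut.
Start: joints at [-1.244, 0.332, -0.065, 1.46, 0.022, 1.35, -0.088], TCP at [0.214, 0.587, 0.248] pointing down, gripper open.
Joint ranges: [-2.6, 2.6], [-0.5, 2.12], [-1.47, 1.34], [0.16, 2.42], [-1.27, 4.41], [0.06, 2.06], [-2.6, 2.6]. Speed limits (rad/s): [2.22, 2.22, 2.79, 2.79, 3.14, 3.14, 3.14].

INTERFACE

Orientations are given as a unit quaternion [x, y, z, w].
In Python, from workcell import readout, imaging, manip gives the robot as it stands. The module is installed in compiled form; this text tells all that it offers.
- The arm moves only by the shell command python3 -m crank 'ROWS' [OPENING] [FORCE]. ROWS is JSON, a list of rows, each a list of 4 numbers: the shift along the tool's x, y, z as a fraction of full scale, then the turn about the tool's z as a fraction of full scale. In form: [[x, y, z, yaw], ...]. A call has 1 to 5 rows; each row is the pose to reach, as a shift and turn from the pose commanded when the call began, along the tool's axes at that moment; what a row does not reach only later rows make up. Full scale, the value 1, is 400 mm for a shift and 60 degrees for a turn. A row lasts 1/12 s, in which the tool goes at most 41.7 mm and 7.16 degrees, less where a joint would pass 70% of its speed; a pose out of reach is approached as far as the arm can. A call with a number of a shift or a turn outside -1 to 1 is refused whole. A call with a gripper value outside its range is refused whole. OPENING is the gripper command: -1 is shut, 1 is fully open, values between are in proportion, set as the call begins (- or left out, the last holds). The fingers move at their own pace and stop on an object; FORCE is the grip in N (left out, the last holds). Time passes only in rows, so rows that repeat a pose let the fingers close. It gives the time, the measured TCP pose, the force, the opening and the grip force at its end, in the units of the state.
- readout.get_obs(): the state, without advancing time (a new reading comes with each control period).
- imaging.camera(name): name is "scene" or "side" or "wrist"; returns a dict with "color" (480x640x3 uint8, red, green, blue), "fx", "fy", "cx", "cy" (pixels), "rvec" (rotation vector, rad) and "tvec" (3), from world to camera coordinates, as OpenCV has them. Camera axes: x right, y down, z forward; pixel columns grow to the right and rows downward; lengths in m; the calibration is good to about 2 mm. A picture is of the moment at which its call begins. There is no depth.
- manip.hand_in(): hands the job in; it is judged then, once.
The state is a dict: "clock": time; "joint_pos": joint angles; "joint_velocities": joint speeds; "tau": joint torques, N m; "position": TCP position; "ee_rot": TCP orientation; "ft_force": force on the tool from outside, world axes, zero at the start; "torque": the same for the moment, N m; "grip_width": opening from 0.0 (shut) to 1.0 (fully open); "grasp_force": force on a finger pad.
Only numpy, scipy, OpenCV 4.12 (cv2) and the standard library are available. Lean on these libraries where they do the work, as an engineer would, in place of code of your own. Each camera call takes 0.05 s, during which the arm holds its last target. There are 200 camera calls.

## Working session

There is one attempt and no reset: what is moved stays moved. The work goes in short steps, Python scripts to look and compute and a shell command to move; the robot and the scene stay as the last step left them, time stands still between calls to the robot, and variables do not carry over. Pictures are saved under pics/ and viewed, at most 14 in all, crops included, and the job is handed in when it is done.

```bash
mkdir -p pics; ls; python3 - <<'E'
from workcell import readout, imaging
import cv2, numpy as np
for n in ["scene","side"]:
    c=imaging.camera(n); cv2.imwrite(f"pics/{n}0.png",c["color"][:,:,::-1])
    np.save(f"pics/{n}0.npy",c["color"]); R=cv2.Rodrigues(np.array(c["rvec"]))[0]
    print(n,c["fx"],c["cx"],c["cy"],"pos",(-R.T@np.array(c["tvec"]).ravel()).round(3),R.round(2).tolist())
print(readout.get_obs())
E
```

```text
pics
scene 620.4590987993919 323.9769815692515 233.2495913264413 pos [-0.229 -0.505  1.064] [[0.54, -0.84, -0.0], [-0.63, -0.41, -0.66], [0.56, 0.36, -0.75]]
side 457.1759964840076 322.9339840870317 240.34344878806377 pos [ 0.427 -0.499  0.819] [[0.99, -0.16, 0.02], [-0.13, -0.83, -0.54], [0.1, 0.54, -0.84]]
{'clock': 0.1, 'joint_pos': array([-1.24360589,  0.33281226, -0.06471755,  1.46084093,  0.02162221,
        1.34988573, -0.08848449]), 'joint_velocities': array([-1.06874544e-03, -1.75141583e-03, -1.52586017e-03, -7.09340086e-04,
        9.63149655e-05, -6.05877711e-04,  1.76631367e-03]), 'tau': array([ 1.20474055e-03, -6.26743841e+01,  4.89756942e-02, -3.92431855e+01,
        1.63012074e-02,  6.94735572e-03,  9.98007266e-06]), 'position': array([0.21408239, 0.58686914, 0.24760111]), 'ee_rot': array([ 1.73977420e-01,  9.84749444e-01, -6.20613551e-04, -7.35438756e-05]), 'ft_force': array([-0.13084471, -0.64777493, -1.5239048 ]), 'torque': array([-0.02176746, -0.01086011, -0.01646702]), 'grasp_force': 0.0, 'grip_width': 1.0015934178996293}
```

View pics/scene0.png

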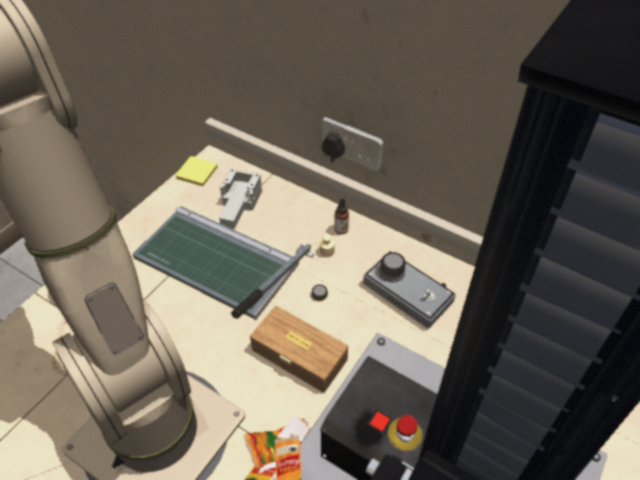

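View pics/side0.png

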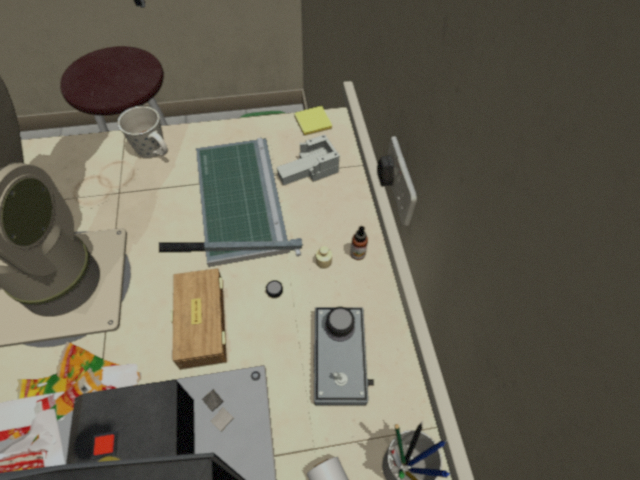

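Scene view: sensor at about (408,287) with its cap at (392,264), holder at (240,195), weight (327,244), dropper (342,216); the small decoy cap is at (319,292). Side view: sensor (340,355), cap (340,320), toggle (339,379), holder (312,160). I'll enlarge these regions to pick features.

```bash
cat > h.py <<'E'
import numpy as np, cv2
from workcell import readout, imaging
from scipy.spatial.transform import Rotation as Ro
def cam(n):
    c=imaging.camera(n); c["R"]=cv2.Rodrigues(np.array(c["rvec"],float))[0]; c["t"]=np.array(c["tvec"],float).ravel(); c["o"]=-c["R"].T@c["t"]; return c
def ray(c,u,v): return c["R"].T@np.array([(u-c["cx"])/c["fx"],(v-c["cy"])/c["fy"],1.])
def onz(c,u,v,z):
    d=ray(c,u,v); return c["o"]+d*(z-c["o"][2])/d[2]
def proj(c,p):
    q=c["R"]@np.asarray(p,float)+c["t"]; return np.array([c["fx"]*q[0]/q[2]+c["cx"],c["fy"]*q[1]/q[2]+c["cy"]])
def tri(c1,p1,c2,p2):
    A=[];b=[]
    for c,p in((c1,p1),(c2,p2)):
        d=ray(c,*p); d/=np.linalg.norm(d); M=np.eye(3)-np.outer(d,d); A.append(M); b.append(M@c["o"])
    A=np.vstack(A);b=np.hstack(b); x=np.linalg.lstsq(A,b,rcond=None)[0]; return x,np.linalg.norm(A@x-b)
def delta(target,yaw_dir=None):
    "fractions of full scale to bring the commanded tool to world target; yaw_dir: wanted angle of tool x axis in world"
    o=readout.get_obs(); R=Ro.from_quat(o["ee_rot"]).as_matrix()
    s=R.T@(np.array(target)-o["position"])/0.4
    a=np.degrees(np.arctan2(R[1,0],R[0,0]))
    print("pos",o["position"].round(4),"toolx deg",round(a,2),"shift",s.round(4),"F",o["ft_force"].round(1),"w",round(o["grip_width"],3),"gf",round(float(o["grasp_force"]),1),"t",round(o["clock"],2))
    if yaw_dir is not None:
        d=(yaw_dir-a+90)%180-90; print("turn about tool z, deg",-d,"frac",-d/60)
E
python3 - <<'E'
from h import *
s=np.load("pics/scene0.npy");d=np.load("pics/side0.npy")
def cr(im,x,y,w=100,h=75): return cv2.resize(im[y:y+h,x:x+w],(400,300),interpolation=cv2.INTER_CUBIC)
o=np.vstack([np.hstack([cr(s,360,250),cr(s,195,160)]),np.hstack([cr(d,290,300,147,110),cr(d,265,120)])])
cv2.imwrite("pics/crop.png",o[:,:,::-1])
E
```

```text
(no output)
```

View pics/crop.png

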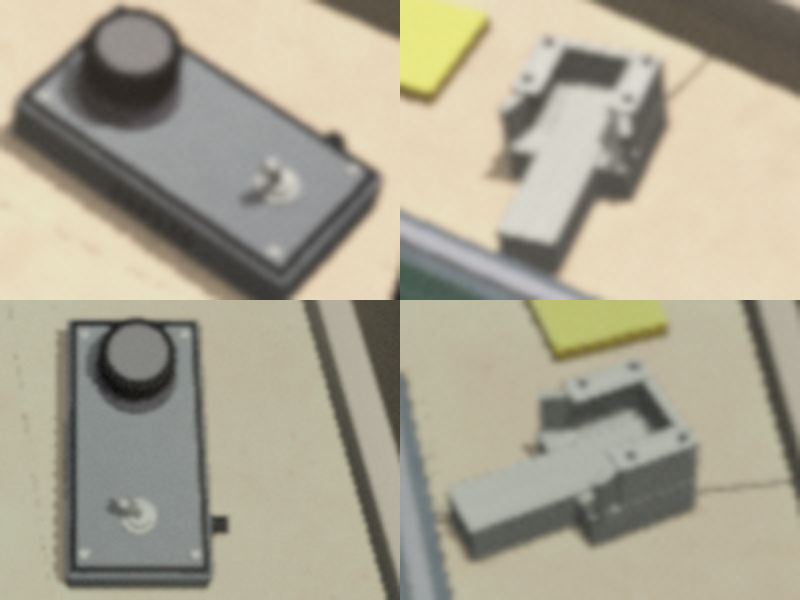

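Crops: cap top centre at scene (393.8,260.5) / side (340.7,318.4). Toggle collar at scene (430,296.8) / side (340.7,379), with the bat leaning toward the robot. The tongue front corners and the four rail screws are clear in both views.

```bash
python3 - <<'E'
from h import *
s=cam("scene");d=cam("side")
S=lambda x,y:(360+x/4,250+y/4); H=lambda x,y:(195+(x-400)/4,160+y/4)
D=lambda x,y:(290+x/2.721,300+(y-300)/2.727); E=lambda x,y:(265+(x-400)/4,120+(y-300)/4)
P={"cap .073":(S(135,43),D(138,350),.073),"collar .043":(S(280,187),D(138,515),.043),
"sA":(S(20,100),D(70,322),.036),"sB":(S(120,10),D(197,322),.036),"sC":(S(378,180),D(210,570),.036),"sD":(S(285,270),D(68,570),.036),
"tL":(H(500,232),E(450,487),.03),"tR":(H(555,247),E(470,532),.03),
"r1":(H(537,80),E(585,383),.06),"r2":(H(547,43),E(632,367),.06),"r3":(H(628,100),E(630,455),.06),"r4":(H(643,62),E(683,437),.06)}
for k,(a,b,z) in P.items():
    x,e=tri(s,a,d,b); print(k,"tri",x.round(4),"gap",round(e,4),"scene",onz(s,*a,z)[:2].round(4),"side",onz(d,*b,z)[:2].round(4))
# weight/dropper rough
print(tri(s,(327,241),d,(323,257)),tri(s,(342,205),d,(361,232)))
delta([0,0,.2])
E
```

```text
cap .073 tri [ 0.5214 -0.189   0.074 ] gap 0.0009 scene [ 0.5218 -0.1894] side [ 0.5216 -0.1879]
collar .043 tri [ 0.5055 -0.2838  0.0388] gap 0.0019 scene [ 0.5021 -0.286 ] side [ 0.5053 -0.2835]
sA tri [ 0.484  -0.1451  0.0355] gap 0.0004 scene [ 0.4836 -0.1456] side [ 0.484  -0.1451]
sB tri [ 0.5711 -0.1567  0.0294] gap 0.0013 scene [ 0.5655 -0.1599] side [ 0.5701 -0.1586]
sC tri [ 0.5445 -0.3214  0.028 ] gap 0.0023 scene [ 0.5381 -0.3244] side [ 0.5435 -0.3216]
sD tri [ 0.4571 -0.3104  0.0452] gap 0.0006 scene [ 0.4632 -0.3091] side [ 0.4575 -0.3078]
tL tri [0.4518 0.2193 0.0285] gap 0.002 scene [0.4498 0.2166] side [0.4521 0.2198]
tR tri [0.4594 0.1852 0.0281] gap 0.0011 scene [0.4577 0.1831] side [0.4595 0.1845]
r1 tri [0.5355 0.2545 0.0633] gap 0.0027 scene [0.5365 0.2548] side [0.5366 0.2604]
r2 tri [0.5659 0.2709 0.0584] gap 0.0001 scene [0.5646 0.2697] side [0.5655 0.2691]
r3 tri [0.5531 0.2012 0.0592] gap 0.0009 scene [0.552  0.1998] side [0.5532 0.2013]
r4 tri [0.5861 0.2151 0.0552] gap 0.0003 scene [0.5824 0.2119] side [0.585  0.2104]
(array([ 0.51630271, -0.03336267,  0.03701806]), np.float64(0.006183047899988688)) (array([ 0.59268518, -0.02010298,  0.08143564]), np.float64(0.00035229225409168046))
pos [0.2141 0.587  0.2479] toolx deg 159.96 shift [-0.     -1.5619  0.1209] F [-0.2 -0.4  0.1] w 0.998 gf 0.0 t 0.2
```

Geometry agrees with the given sizes: lens-to-switch 96 mm against 95 given, sensor yaw about -9.5°, holder yaw about 17°. Moving to hover above the cap.

```bash
R='[[-0.276,-0.312,0.024,0],[-0.276,-0.312,0.024,0],[-0.276,-0.312,0.024,0],[-0.276,-0.312,0.024,0],[-0.276,-0.312,0.024,0]]'
python3 -m crank '[[-0.276,-0.312,0.024,0],[-0.276,-0.312,0.024,0],[-0.276,-0.312,0.024,0],[-0.276,-0.312,0.024,0],[-0.276,-0.312,0.024,0]]' 
python3 -m crank '[[-0.276,-0.312,0.024,0],[-0.276,-0.312,0.024,0],[-0.276,-0.312,0.024,0],[-0.276,-0.312,0.024,0],[-0.276,-0.312,0.024,0]]' | tail -c 300
python3 -c "
from h import *
delta([.5215,-.189,.2],160)"
```

```text
clock: 0.62
position: [0.2794, 0.425, 0.2383]
ee_rot: [0.178, 0.984, -0.001, 0.001]
ft_force: [1.9, 0.8, 0.8]
grip_width: 1.002
grasp_force: 0.0
clock: 1.03
position: [0.339, 0.27, 0.2288]
ee_rot: [0.178, 0.984, -0.001, 0.0]
ft_force: [0.4, -0.4, 0.3]
grip_width: 1.001
grasp_force: 0.0
pos [0.339  0.27   0.2288] toolx deg 159.45 shift [-0.8299 -0.9144  0.0737] F [ 0.4 -0.4  0.3] w 1.001 gf 0.0 t 1.03
turn about tool z, deg -0.5466936056812983 frac -0.009111560094688305
```

```bash
python3 -m crank '[[-0.28,-0.305,0.025,0],[-0.28,-0.305,0.025,0],[-0.28,-0.305,0.025,0],[-0.28,-0.305,0.025,0],[-0.28,-0.305,0.025,0]]' >/dev/null
python3 -m crank '[[-0.28,-0.305,0.025,0],[-0.28,-0.305,0.025,0],[-0.28,-0.305,0.025,0],[-0.28,-0.305,0.025,0],[-0.28,-0.305,0.025,0]]' >/dev/null
python3 -m crank '[[-0.27,-0.304,0.025,0],[-0.27,-0.304,0.025,0],[-0.27,-0.304,0.025,0],[-0.27,-0.304,0.025,0],[-0.27,-0.304,0.025,0]]' >/dev/null
python3 - <<'E'
from h import *
delta([.5215,-.189,.2],160)
c=cam("wrist"); cv2.imwrite("pics/w1.png",c["color"][:,:,::-1]); print(proj(c,[.5215,-.189,.073]),c["o"],c["fx"])
delta([.5215,-.189,.2],160)
E
```

```text
pos [ 0.5229 -0.1873  0.1984] toolx deg 159.55 shift [ 0.0017 -0.0053 -0.004 ] F [-1.2  0.2  0.1] w 0.999 gf 0.0 t 2.28
turn about tool z, deg -0.44654951484523053 frac -0.007442491914087176
[318.2184859  236.64256065] [ 0.45355575 -0.16050306  0.3240457 ] 380.59254312923304
pos [ 0.5224 -0.1841  0.1984] toolx deg 159.63 shift [-0.002  -0.0124 -0.0041] F [-0.  -0.1  0.1] w 0.996 gf 0.0 t 2.33
turn about tool z, deg -0.3747342597572185 frac -0.006245570995953642
```

View pics/w1.png

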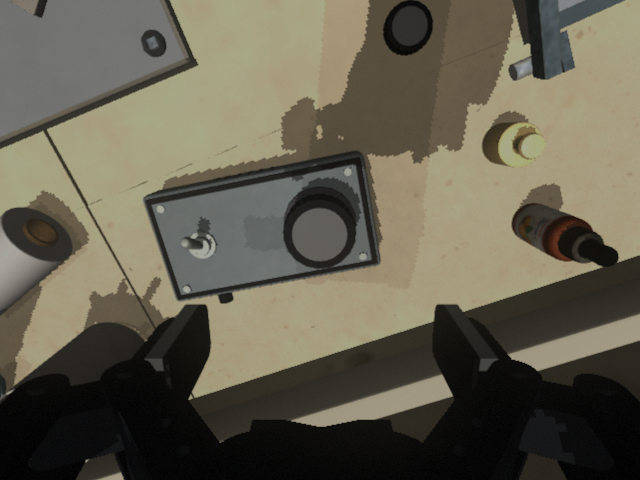

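Wrist view: cap top is a disc near (319,235), matching the prediction of (318,237). Toggle collar is at (203,243), and the fingers are at (185,345) and (460,345). I'll measure the disc precisely now that the arm is still.

```bash
python3 - <<'E'
from h import *
c=cam("wrist"); g=cv2.GaussianBlur(cv2.cvtColor(c["color"],cv2.COLOR_RGB2GRAY),(5,5),1); np.save("pics/w1.npy",c["color"])
cc=cv2.HoughCircles(g[170:300,250:390],cv2.HOUGH_GRADIENT,1,20,param1=60,param2=12,minRadius=25,maxRadius=45)
exp=380.6*.025/(c["o"][2]-.073); print("exp r",exp)
for u,v,r in cc[0][:4]:
    p=onz(c,u+250,v+170,.073); print(u+250,v+170,r,p.round(4))
# flood region of top disc
m=np.zeros((482,642),np.uint8); gg=g.copy(); cv2.floodFill(gg,m,(319,235),255,6,6,cv2.FLOODFILL_FIXED_RANGE|(255<<8))
n,l,st,ce=cv2.connectedComponentsWithStats(m[1:-1,1:-1]); print(st[1:],ce[1:]); print(onz(c,*ce[1],.073).round(4))
print("collar",onz(c,203,244,.043).round(4), "pred", proj(c,[.5215,-.189,.073]))
delta([.5215,-.189,.064],160)
E
```

```text
exp r 37.89183888126409
313.5 232.5 37.7 [ 0.5171 -0.1876  0.073 ]
322.5 211.5 32.1 [ 0.5054 -0.1767  0.073 ]
335.5 232.5 40.0 [ 0.5223 -0.1734  0.073 ]
[[ 289  212   52   50 2059]] [[314.62117533 236.63088878]]
[ 0.5201 -0.1879  0.073 ]
collar [ 0.5036 -0.2747  0.043 ] pred [313.84572754 239.01832116]
pos [ 0.5224 -0.1816  0.1984] toolx deg 159.78 shift [-0.0047 -0.0177  0.3361] F [-0.5 -0.5 -0.1] w 1.002 gf 0.0 t 2.38
turn about tool z, deg -0.21608554618129006 frac -0.0036014257696881675
```

```bash
python3 -m crank '[[-0.004,-0.017,0.1,0],[-0.004,-0.017,0.1,0],[-0.004,-0.017,0.1,0],[-0.004,-0.017,0.1,0],[-0.004,-0.017,0.1,0]]' >/dev/null
python3 -m crank '[[0,0,0,0],[0,0,0,0]]' >/dev/null
python3 - <<'E'
from h import *
delta([.521,-.1885,.064],160)
c=cam("wrist"); g=cv2.GaussianBlur(cv2.cvtColor(c["color"],cv2.COLOR_RGB2GRAY),(5,5),1)
u,v=proj(c,[.521,-.1885,.073]).astype(int);print(u,v)
m=np.zeros((482,642),np.uint8); cv2.floodFill(g.copy(),m,(u,v),255,8,8,cv2.FLOODFILL_FIXED_RANGE|(255<<8))
n,l,st,ce=cv2.connectedComponentsWithStats(m[1:-1,1:-1]); print(st[1:],ce[1:]); print(onz(c,*ce[1],.073).round(4), "expected r",c["fx"]*.025/(c["o"][2]-.073))
cv2.imwrite("pics/w2.png",c["color"][:,:,::-1])
delta([.521,-.1885,.064],160)
E
```

```text
pos [ 0.5224 -0.1868  0.1602] toolx deg 159.99 shift [ 0.0023 -0.0054  0.2404] F [0.4 0.2 0.4] w 1.001 gf 0.0 t 2.97
turn about tool z, deg -0.006756997258918318 frac -0.00011261662098197197
316 254
[[ 287  224   62   59 2832]] [[317.18326271 252.75105932]]
[ 0.5201 -0.1878  0.073 ] expected r 44.71150330674596
pos [ 0.5223 -0.1869  0.1599] toolx deg 159.98 shift [ 0.002  -0.005   0.2399] F [ 0.5 -1.2 -0.4] w 1.001 gf 0.0 t 3.02
turn about tool z, deg -0.015455273834163563 frac -0.00025758789723605936
```

```bash
python3 -m crank '[[0.003,-0.004,0.05,0],[0.003,-0.004,0.1,0],[0.003,-0.004,0.15,0],[0.003,-0.004,0.2,0],[0.003,-0.004,0.24,0]]' >/dev/null
python3 -m crank '[[0,0,0,0],[0,0,0,0],[0,0,0,0]]' 0.2 25 
python3 -m crank '[[0,0,0,0],[0,0,0,0],[0,0,0,0],[0,0,0,0],[0,0,0,0]]' -1 25
```

```text
clock: 3.68
position: [0.5208, -0.1885, 0.0643]
ee_rot: [0.174, 0.985, 0.0, 0.001]
ft_force: [0.4, 0.4, 0.4]
grip_width: 0.611
grasp_force: 0.0
clock: 4.1
position: [0.521, -0.1885, 0.0645]
ee_rot: [0.174, 0.985, 0.0, 0.001]
ft_force: [-2.3, 0.2, 7.5]
grip_width: 0.578
grasp_force: 26.2
```

```bash
python3 -m crank '[[0,0,-0.03,0],[0,0,-0.06,0],[0,0,-0.1,0],[0,0,-0.15,0],[0,0,-0.22,0]]'
python3 -m crank '[[0,0,-0.1,0],[0,0,-0.1,0],[0,0,-0.1,0]]' 
python3 - <<'E'
from h import *
c=cam("wrist"); d=cam("side")
cv2.imwrite("pics/w3.png",np.hstack([cv2.resize(c["color"],(400,300)),cv2.resize(d["color"][230:430,230:500],(400,300))])[:,:,::-1])
E
```

```text
clock: 4.52
position: [0.5194, -0.1881, 0.1521]
ee_rot: [0.174, 0.985, 0.0, -0.001]
ft_force: [0.4, 0.2, -0.0]
grip_width: 0.578
grasp_force: 27.3
clock: 4.77
position: [0.5214, -0.1888, 0.1944]
ee_rot: [0.174, 0.985, 0.0, 0.003]
ft_force: [0.4, 0.3, -0.7]
grip_width: 0.582
grasp_force: 27.3
```

View pics/w3.png

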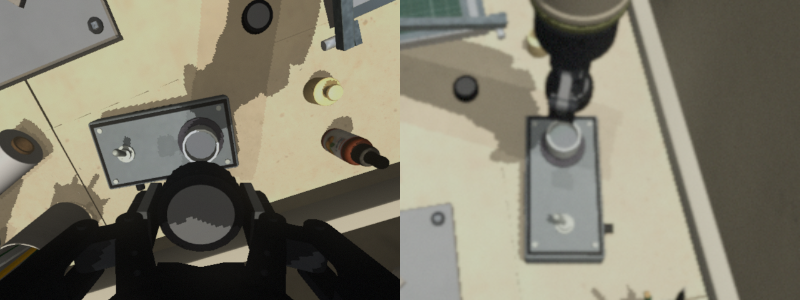

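The cap is held between the fingers, and the barrel at wrist (200,143) is bare. Carrying it over to the holder.

```bash
python3 -m crank '[[0.212,0.454,0,0],[0.212,0.454,0,0],[0.212,0.454,0,0],[0.212,0.454,0,0],[0.212,0.454,0,0]]' >/dev/null
python3 -m crank '[[0.212,0.454,0,0],[0.212,0.454,0,0],[0.212,0.454,0,0],[0.212,0.454,0,0],[0.212,0.454,0,0]]' >/dev/null
python3 -m crank '[[0,0,0,-0.617],[0,0,0,-0.617],[0,0,0,-0.617],[0,0,0,-0.617],[0,0,0,-0.617]]' >/dev/null
python3 -m crank '[[0,0,0,-0.02],[0,0,0,-0.02],[0,0,0,-0.02]]' >/dev/null
python3 - <<'E'
from h import *
delta([.485,.2104,.2],17)
c=cam("wrist"); cv2.imwrite("pics/w4.png",c["color"][:,:,::-1]); np.save("pics/w4.npy",c["color"]); np.savez("pics/w4c.npz",**{k:c[k] for k in("fx","fy","cx","cy","R","t","o")})
delta([.485,.2104,.2],17)
for p in ([.4545,.201,.03],[.485,.2104,.03],[.56,.2355,.06]): print(proj(c,p))
E
```

```text
pos [0.485  0.2109 0.1906] toolx deg -163.26 shift [ 0.0004 -0.0011 -0.0235] F [-0.4  0.3 -0.9] w 0.575 gf 27.3 t 6.37
turn about tool z, deg -0.26203750455664476 frac -0.004367291742610746
pos [0.4851 0.2109 0.1908] toolx deg -163.23 shift [ 0.0007 -0.0012 -0.0231] F [-0.2  0.2  0. ] w 0.579 gf 27.3 t 6.42
turn about tool z, deg -0.23381101039421992 frac -0.003896850173236999
[318.84579494 183.24512836]
[319.17518491 224.36436434]
[322.30720437 334.98036072]
```

View pics/w4.png

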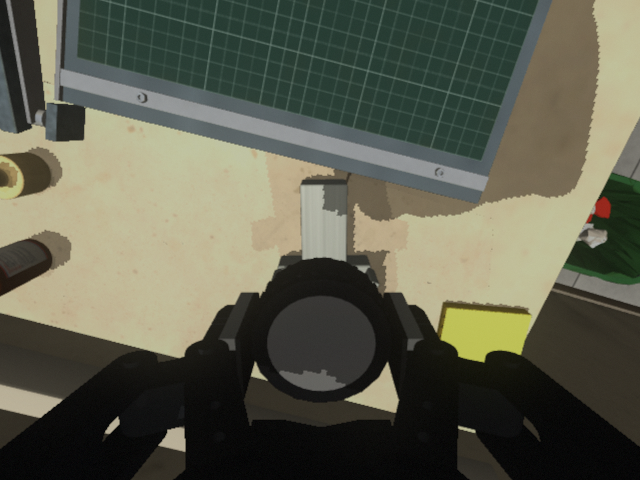

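The tongue is at columns 302–347, with its front edge at row ~184 and nearly vertical sides. The held cap is at (322,340). Fitting the tongue edges next.

```bash
python3 - <<'E'
from h import *
c=dict(np.load("pics/w4c.npz")); im=np.load("pics/w4.npy")
hsv=cv2.cvtColor(cv2.GaussianBlur(im,(3,3),0),cv2.COLOR_RGB2HSV)
L=[];Rr=[]
for v in range(196,250,3):
    m=hsv[v,290:360,1]<45; i=np.where(m)[0]+290
    # run containing 324
    run=[u for u in i]
    if len(run)<20: continue
    a=min(run);b=max(run); L.append((a,v));Rr.append((b+1,v))
print(L[::4],Rr[::4])
PL=np.array([onz(c,*p,.03)[:2] for p in L]);PR=np.array([onz(c,*p,.03)[:2] for p in Rr])
for P in(PL,PR):
    l=cv2.fitLine(P.astype(np.float32),cv2.DIST_HUBER,0,.01,.01).ravel(); a=np.degrees(np.arctan2(l[1],l[0])); print("dir",(a+90)%180-90,l[2:])
print("width",np.mean(np.linalg.norm(PL-PR,axis=1)),"mid",((PL+PR)/2)[[0,len(PL)//2,-1]])
for u in (312,324,338):
    print(u,[int(x) for x in hsv[174:194,u,2]])
E
```

```text
[(np.int64(300), 196), (np.int64(301), 208), (np.int64(301), 220), (np.int64(301), 232), (np.int64(302), 244)] [(np.int64(347), 196), (np.int64(347), 208), (np.int64(347), 220), (np.int64(347), 232), (np.int64(347), 244)]
dir 17.023682 [0.48423606 0.19551536]
dir 17.882568 [0.47538745 0.22999173]
width 0.03559004793636724 mid [[0.46276023 0.20716397]
 [0.48287552 0.21366935]
 [0.50146298 0.21972675]]
312 [175, 150, 125, 112, 99, 78, 60, 55, 56, 65, 98, 143, 171, 179, 180, 180, 180, 180, 179, 179]
324 [184, 158, 122, 106, 98, 79, 60, 53, 54, 59, 76, 96, 103, 103, 100, 101, 113, 127, 132, 130]
338 [105, 104, 104, 102, 91, 71, 56, 52, 53, 58, 70, 86, 95, 97, 97, 97, 98, 98, 98, 98]
```

```bash
python3 - <<'E'
from h import *
c=dict(np.load("pics/w4c.npz"))
print("cap top pred",proj(c,[.4851,.2109,.199]), "front",onz(c,324,184.5,.03), "cap meas",onz(c,321.5,341,.199))
delta([.4846,.2139,.075],17.2)
E
```

```text
cap top pred [318.37133809 344.86459897] front [0.45428594 0.20498751 0.03      ] cap meas [0.48331018 0.21150725 0.199     ]
pos [0.4851 0.2109 0.1908] toolx deg -163.23 shift [-0.001   0.0075  0.2894] F [-0.2  0.2  0. ] w 0.579 gf 27.3 t 6.42
turn about tool z, deg -0.43381101039420855 frac -0.007230183506570143
```

```bash
python3 -m crank '[[0,0.005,0.08,-0.007],[0,0.005,0.16,-0.007],[0,0.005,0.24,-0.007],[0,0.005,0.29,-0.007],[0,0.005,0.31,-0.007]]' >/dev/null
python3 -m crank '[[0,0,0,0],[0,0,0,0],[0,0,0,0]]'
python3 - <<'E'
from h import *
delta([.4848,.2128,.0445],17.2)
c=cam("wrist"); d=cam("side")
cv2.imwrite("pics/w5.png",np.hstack([c["color"][150:450,120:520],cv2.resize(d["color"][120:210,245:365],(400,300),interpolation=cv2.INTER_CUBIC)])[:,:,::-1])
E
```

```text
clock: 7.08
position: [0.4857, 0.2135, 0.0687]
ee_rot: [-0.151, 0.989, 0.001, 0.001]
ft_force: [-0.2, -0.6, 0.3]
grip_width: 0.579
grasp_force: 27.3
pos [0.4857 0.2135 0.0687] toolx deg -162.65 shift [ 0.0029 -0.001   0.0605] F [-0.2 -0.6  0.3] w 0.579 gf 27.3 t 7.08
turn about tool z, deg 0.14570295603527939 frac 0.0024283826005879897
```

View pics/w5.png

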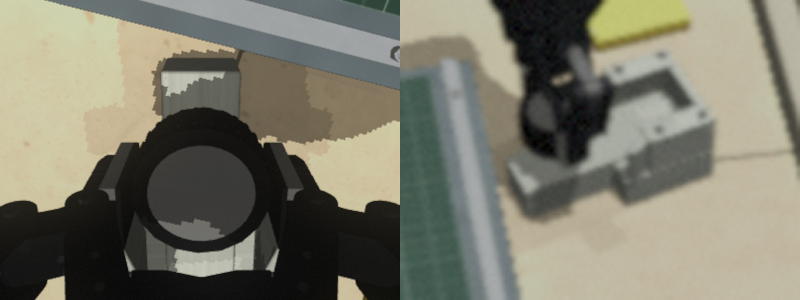

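Cap disc is at columns 147–256 and tongue at 162–240 (crop), so they're aligned within about 1 mm. Lowering until there's contact.

```bash
python3 -m crank '[[0.002,-0.001,0.02,0],[0.002,-0.001,0.04,0],[0.002,-0.001,0.055,0],[0.002,-0.001,0.055,0]]'
python3 -m crank '[[0,0,0.004,0],[0,0,0.004,0],[0,0,0.004,0]]'
```

```text
clock: 7.52
position: [0.4837, 0.2122, 0.0439]
ee_rot: [-0.151, 0.989, -0.0, -0.001]
ft_force: [0.4, 0.3, 0.0]
grip_width: 0.583
grasp_force: 27.3
clock: 7.77
position: [0.4839, 0.2122, 0.0435]
ee_rot: [-0.151, 0.989, -0.0, -0.0]
ft_force: [-2.6, -0.9, 4.4]
grip_width: 0.582
grasp_force: 27.7
```

```bash
python3 -m crank '[[0,0,0,0],[0,0,0,0],[0,0,0,0],[0,0,0,0]]' 0.6
python3 -m crank '[[0,0,-0.06,0],[0,0,-0.12,0],[0,0,-0.18,0],[0,0,-0.2,0],[0,0,-0.2,0]]'
python3 -m crank '[[0.1,0,0,0],[0.18,0,0,0],[0.18,0,0,0],[0.18,0,0,0],[0.18,0,0,0]]' -1
python3 - <<'E'
from h import *
c=cam("wrist"); d=cam("side")
cv2.imwrite("pics/w6.png",np.hstack([c["color"][150:450,120:520],cv2.resize(d["color"][120:210,245:365],(400,300),interpolation=cv2.INTER_CUBIC)])[:,:,::-1])
np.save("pics/w6.npy",c["color"]); np.savez("pics/w6c.npz",**{k:c[k] for k in("fx","fy","cx","cy","R","t","o")})
delta([.4848,.2128,.0445],17.2)
print(proj(c,[.484,.2122,.052]),c["fx"]*.025/(c["o"][2]-.052))
E
```

```text
clock: 8.1
position: [0.484, 0.2124, 0.0434]
ee_rot: [-0.151, 0.989, 0.0, -0.0]
ft_force: [0.3, 0.4, 0.5]
grip_width: 0.799
grasp_force: 0.0
clock: 8.52
position: [0.4853, 0.213, 0.1255]
ee_rot: [-0.151, 0.989, 0.001, 0.002]
ft_force: [0.4, 0.5, -0.1]
grip_width: 0.797
grasp_force: 0.0
clock: 8.93
position: [0.4154, 0.191, 0.123]
ee_rot: [-0.151, 0.988, 0.0, -0.0]
ft_force: [-0.2, 0.1, 0.2]
grip_width: 0.09
grasp_force: 0.0
pos [0.416  0.191  0.1232] toolx deg -162.62 shift [-0.1803  0.0006  0.1969] F [0.4 0.1 0.4] w 0.001 gf 0.0 t 9.03
turn about tool z, deg 0.1780624294045765 frac 0.002967707156742942
[318.75293355 376.35849644] 48.3633864085441
```

View pics/w6.png

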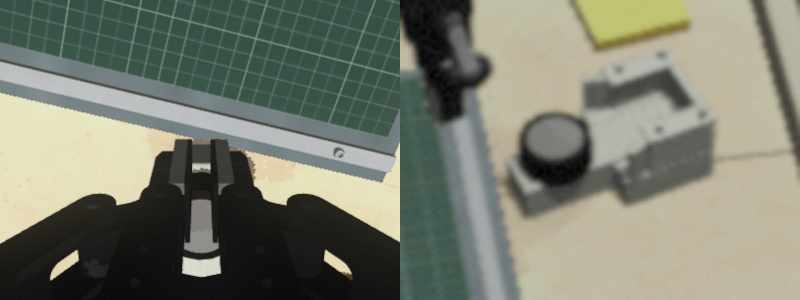

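Cap is standing square on the tongue at side crop (555,145), and the fingers are shut in front of it. Moving closer, lowering behind the cap, then pushing.

```bash
python3 -m crank '[[-0.03,0,0.0,0],[-0.06,0,0.0,0],[-0.06,0,0.08,0],[-0.06,0,0.15,0],[-0.06,0,0.172,0]]'
python3 -m crank '[[0,0,0,0],[-0.02,0,0,0],[-0.04,0,0,0],[-0.06,0,0,0]]'
python3 -m crank '[[-0.02,0,0,0],[-0.04,0,0,0],[-0.06,0,0,0]]'
python3 -c "
from h import *
delta([.5519-.036*.9553,.2342-.036*.2957,.054],17.2)"
```

```text
clock: 9.45
position: [0.4372, 0.1971, 0.0512]
ee_rot: [-0.151, 0.989, -0.001, -0.002]
ft_force: [-0.4, 0.3, 0.3]
grip_width: 0.003
grasp_force: 0.0
clock: 9.78
position: [0.4631, 0.2062, 0.0563]
ee_rot: [-0.151, 0.988, 0.001, 0.001]
ft_force: [0.1, 0.2, 0.4]
grip_width: -0.001
grasp_force: 0.1
clock: 10.03
position: [0.4853, 0.2128, 0.0552]
ee_rot: [-0.151, 0.989, 0.0, 0.0]
ft_force: [0.0, 0.1, 0.5]
grip_width: -0.003
grasp_force: 0.2
pos [0.4853 0.2128 0.0552] toolx deg -162.61 shift [-0.085   0.0015  0.003 ] F [0.  0.1 0.5] w -0.003 gf 0.2 t 10.03
turn about tool z, deg 0.18840395948785726 frac 0.003140065991464288
```

```bash
python3 -m crank '[[-0.015,0,0,0],[-0.03,0.001,0,0],[-0.045,0.001,0,0],[-0.06,0.001,0,0]]'
python3 -m crank '[[-0.007,0,0,0],[-0.014,0,0,0],[-0.014,0,0,0]]'
python3 - <<'E'
from h import *
delta([.5519-.036*.9553,.2342-.036*.2957,.054],17.2)
d=cam("side"); s=cam("scene")
f=lambda im:cv2.resize(im,(400,300),interpolation=cv2.INTER_CUBIC)
cv2.imwrite("pics/w7.png",np.hstack([f(s["color"][160:235,195:295]),f(d["color"][120:210,245:365])])[:,:,::-1])
E
```

```text
clock: 10.37
position: [0.5073, 0.2201, 0.0547]
ee_rot: [-0.151, 0.989, 0.0, -0.0]
ft_force: [0.2, -0.3, 0.9]
grip_width: -0.001
grasp_force: 0.2
clock: 10.62
position: [0.5126, 0.2217, 0.0547]
ee_rot: [-0.151, 0.989, -0.0, 0.0]
ft_force: [-0.2, 0.5, 1.1]
grip_width: 0.002
grasp_force: 0.0
pos [0.5126 0.2217 0.0547] toolx deg -162.62 shift [-0.0131  0.0008  0.0017] F [-0.2  0.5  1.1] w 0.002 gf 0.0 t 10.62
turn about tool z, deg 0.1829131700428661 frac 0.0030485528340477687
```

View pics/w7.png

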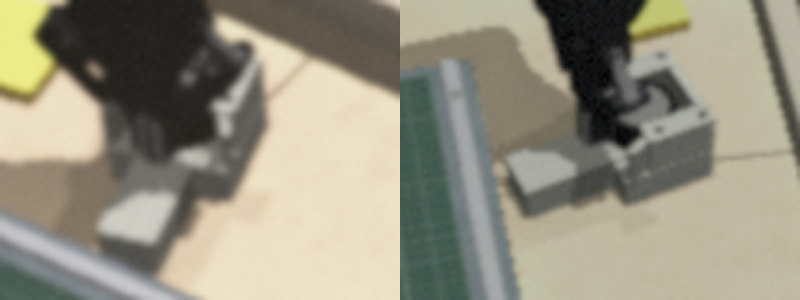

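The cap is between the cheeks under the rails at side crop (645,100), with no jamming. Now pushing home in small steps until the stop resists.

```bash
python3 -m crank '[[-0.006,0,0,0],[-0.012,0,0,0],[-0.012,0,0,0]]'
python3 -m crank '[[-0.004,0,0,0],[-0.008,0,0,0],[-0.008,0,0,0]]'
python3 -m crank '[[-0.003,0,0,0],[-0.006,0,0,0],[-0.006,0,0,0]]'|sed -n '2p;4p'
```

```text
clock: 10.97
position: [0.5172, 0.2232, 0.0548]
ee_rot: [-0.151, 0.989, 0.0, 0.0]
ft_force: [0.6, -0.1, 0.4]
grip_width: 0.001
grasp_force: 0.0
clock: 11.22
position: [0.5189, 0.2237, 0.0544]
ee_rot: [-0.151, 0.989, -0.0, -0.001]
ft_force: [-6.2, -1.8, 4.4]
grip_width: -0.001
grasp_force: 2.9
position: [0.5192, 0.2237, 0.0539]
ft_force: [-14.6, -5.1, 10.9]
```

Resistance builds to 15 N within 2 mm of the predicted home position. Backing off to look.

```bash
python3 -m crank '[[0.03,0,0,0],[0.06,0,0,0],[0.08,0,-0.06,0],[0.1,0,-0.14,0],[0.12,0,-0.22,0]]' >/dev/null
python3 -m crank '[[0.05,0,-0.05,0],[0.1,0,-0.1,0],[0.1,0,-0.1,0],[0.1,0,-0.1,0]]'
python3 - <<'E'
from h import *
w=cam("wrist");d=cam("side"); s=cam("scene")
f=lambda im:cv2.resize(im,(400,300),interpolation=cv2.INTER_CUBIC)
cv2.imwrite("pics/w8.png",np.vstack([np.hstack([f(s["color"][160:235,195:295]),f(d["color"][120:210,245:365])]),np.hstack([f(w["color"]),f(w["color"][330:480,220:420])])])[:,:,::-1])
h=np.array([.5519,.2342]);
for n,c in(("s",s),("d",d)):print(n,proj(c,[*h,.052]))
E
```

```text
clock: 12.22
position: [0.4384, 0.1988, 0.1839]
ee_rot: [-0.151, 0.988, 0.001, 0.001]
ft_force: [0.8, 0.0, -0.1]
grip_width: 0.001
grasp_force: 0.0
s [240.61454033 181.94837298]
d [319.55302084 150.71436519]
```

View pics/w8.png

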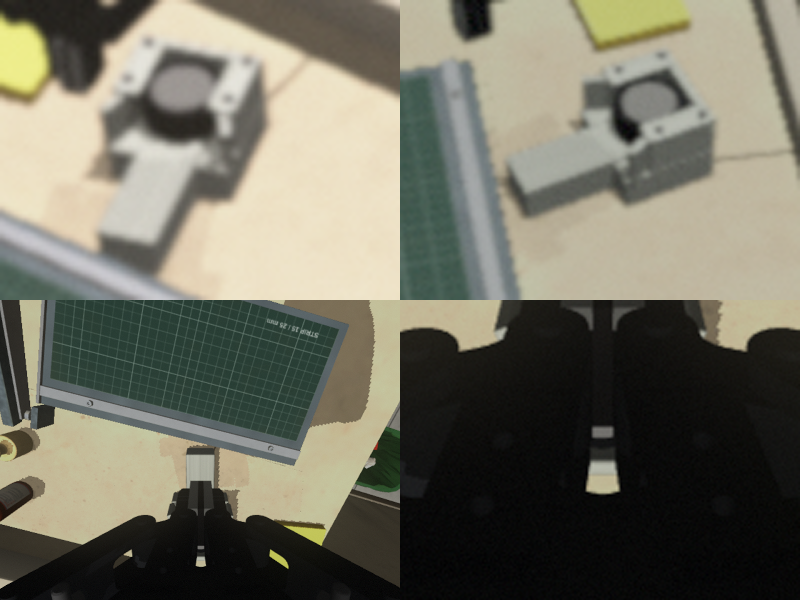

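The cap sits under the rails at scene crop (180,88) and side crop (648,100). That is full px (240,182) and (319.4,150), against the predicted home of (240.6,181.9) and (319.6,150.7), so it is home. Next is the toggle. First I'll check clearance to the black box and work out the shift.

```bash
python3 - <<'E'
from h import *
d=cam("side")
for z in (.0,.1,.2): print(z,[onz(d,*p,z)[:2].round(3).tolist() for p in ((190,383),(195,460),(210,456))])
w=np.load("pics/w1.npy")
delta([.4605,-.2742,.184],170.5)
E
```

```text
0.0 [[0.245, -0.237], [0.252, -0.363], [0.276, -0.361]]
0.1 [[0.267, -0.269], [0.273, -0.38], [0.295, -0.378]]
0.2 [[0.289, -0.301], [0.295, -0.396], [0.313, -0.395]]
pos [0.4382 0.1983 0.1817] toolx deg -162.62 shift [ 0.2998 -1.1439 -0.0043] F [-0.6  0.2 -0.1] w 0.003 gf 0.0 t 12.42
turn about tool z, deg 26.881710718656677 frac 0.4480285119776113
```

```bash
python3 -m crank '[[0.1,-0.381,0,0],[0.1,-0.381,0,0],[0.1,-0.381,0,0],[0.1,-0.381,0,0],[0.1,-0.381,0,0]]' >/dev/null
python3 -m crank '[[0.1,-0.381,0,0],[0.1,-0.381,0,0],[0.1,-0.381,0,0],[0.1,-0.381,0,0],[0.1,-0.381,0,0]]' >/dev/null
python3 -m crank '[[0.1,-0.381,0,0],[0.1,-0.381,0,0],[0.1,-0.381,0,0],[0.1,-0.381,0,0],[0.1,-0.381,0,0]]' >/dev/null
python3 -m crank '[[0,0,0,0.448],[0,0,0,0.448],[0,0,0,0.448],[0,0,0,0.448],[0,0,0,0.448]]' >/dev/null
python3 -m crank '[[0,0,0,0],[0,0,0,0],[0,0,0,0]]'
python3 - <<'E'
from h import *
delta([.4605,-.2742,.075],170.5)
w=cam("wrist"); cv2.imwrite("pics/w9.png",w["color"][:,:,::-1])
for p in ([.5049,-.2817,.043],[.4934,-.2798,.0676],[.5207,-.188,.07]): print(proj(w,p))
np.save("pics/w9.npy",w["color"]); np.savez("pics/w9c.npz",**{k:w[k] for k in("fx","fy","cx","cy","R","t","o")})
E
```

```text
clock: 14.33
position: [0.4603, -0.2737, 0.1825]
ee_rot: [0.082, 0.997, -0.0, -0.0]
ft_force: [0.0, -0.1, 0.1]
grip_width: 0.001
grasp_force: 0.0
pos [ 0.4603 -0.2737  0.1825] toolx deg 170.65 shift [-0.0008 -0.001   0.2687] F [ 0.  -0.1  0.1] w 0.001 gf 0.0 t 14.33
turn about tool z, deg 0.14577467191787719 frac 0.002429577865297953
[319.38485045 289.78774728]
[319.24208427 289.00883865]
[456.97058124 306.52724139]
```

View pics/w9.png

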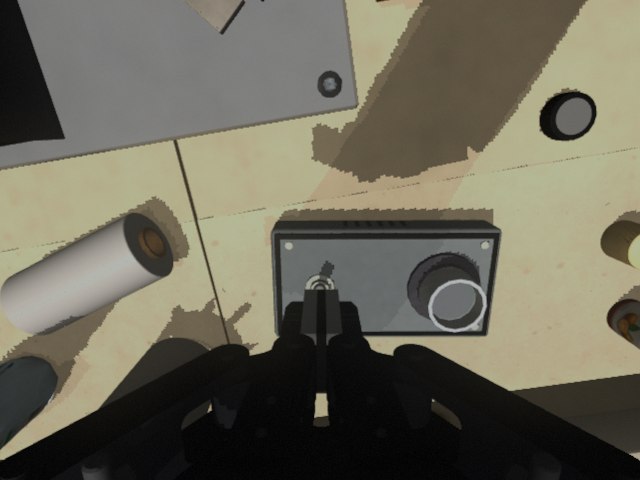

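Lens is at (458,305) as predicted, and the toggle collar at (319,287) lines up with the shut fingers. Lowering in front of the bat, then pushing away from the robot.

```bash
python3 -m crank '[[0,0,0.07,0],[0,0,0.14,0],[0,0,0.21,0],[0,0,0.269,0],[0,0,0.269,0]]' | sed -n '2p;4p'
python3 -m crank '[[0,0,0,0],[-0.02,0,0,0],[-0.04,0,0,0],[-0.04,0,0,0],[-0.04,0,0,0]]'| sed -n '2p;4p'
python3 -m crank '[[-0.012,0,0,0],[-0.024,0,0,0],[-0.036,0,0,0],[-0.036,0,0,0]]'| sed -n '2p;4p'
python3 -m crank '[[-0.008,0,0,0],[-0.016,0,0,0],[-0.016,0,0,0],[-0.016,0,0,0]]'| sed -n '2p;4p'
```

```text
position: [0.458, -0.2724, 0.0712]
ft_force: [-0.5, -0.1, 0.6]
position: [0.4773, -0.2766, 0.076]
ft_force: [1.2, -0.5, -0.3]
position: [0.4914, -0.2787, 0.0752]
ft_force: [-0.7, 0.9, 0.8]
position: [0.4967, -0.2798, 0.075]
ft_force: [0.5, -0.3, -0.7]
```

```bash
python3 -m crank '[[0.03,0,0,0],[0.07,0,0,0],[0.11,0,-0.02,0],[0.13,0,-0.1,0],[0.13,0,-0.2,0]]' >/dev/null
python3 -m crank '[[0.02,0,-0.08,0],[0.04,0.1,-0.16,0],[0.04,0.2,-0.16,0],[0.04,0.3,-0.16,0],[0.04,0.4,-0.16,0]]' | sed -n '2p;4p'
python3 -m crank '[[0,0.1,0,0],[0,0.1,0,0],[0,0.1,0,0],[0,0.1,0,0]]' | sed -n '2p;4p'
python3 - <<'E'
from h import *
w=cam("wrist");d=cam("side"); s=cam("scene")
f=lambda im:cv2.resize(im,(400,300),interpolation=cv2.INTER_CUBIC)
cv2.imwrite("pics/w10.png",np.vstack([np.hstack([f(s["color"][250:325,360:460]),f(d["color"][300:410,290:437])]),np.hstack([f(w["color"]),f(d["color"][120:270,225:425])])])[:,:,::-1])
E
```

```text
position: [0.4554, -0.1124, 0.2201]
ft_force: [0.6, -0.4, -0.6]
position: [0.4617, -0.0751, 0.219]
ft_force: [0.3, -0.8, -0.1]
```

View pics/w10.png

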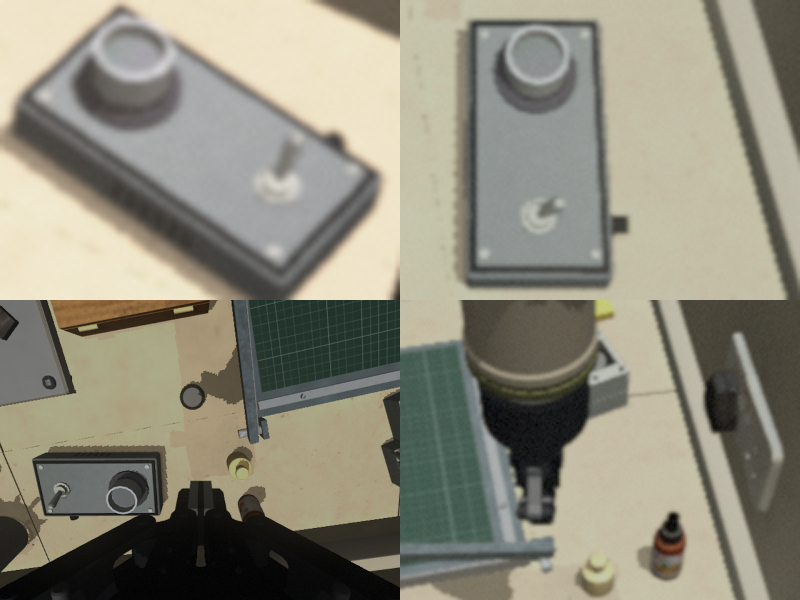

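The bat now leans away from the robot (scene crop (290,150), side crop (550,205)). The weight and dropper are still standing, and the arm is clear at z 0.22. Handing in.

```bash
python3 -m crank '[[0,0,0,0],[0,0,0,0],[0,0,0,0]]' | sed -n '1,4p'
python3 -c "
from workcell import manip
print(manip.hand_in())"
```

```text
clock: 17.45
position: [0.4619, -0.075, 0.2191]
ee_rot: [0.083, 0.997, 0.0, -0.0]
ft_force: [-0.7, -0.7, 0.0]
the job is handed in; nothing more can be done
None
```

The larger cap is stowed against the holder's back stop, then the toggle was flipped to its far side; the weight and dropper were left standing, the arm ended clear, and I handed the job in at 17.5 s (no verdict came back).

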